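# Fill the empty pockets of a capacitor carrier

### The arm

A 6-joint arm with a two-finger parallel gripper is mounted at the origin on the work surface. World frame = base frame: x ahead of the robot, y to its left, z up, the work surface at z = 0. Lengths are in m, angles in rad, forces in N, time in s.
With the tool pointing down it reaches from about 0.25 to 0.725 m from the base axis. Payload 4 kg.
Tool frame: the origin (TCP) lies midway between the tips of the shut fingers; the grasp point (between the pads) lies 19 mm behind it; z points along the fingers, y is the line along which they close (so a half turn about z gives the same grasp; the last joint's range is limited). The gripper opens to 85 mm and grips with 20 to 120 N. Pads are 22 mm wide; open, the fingers measure 114 mm over their backs; the gripper's body (76 mm by 85 mm) begins 54 mm behind the grasp point. The pads swing forward as they close: fully open they stand 13 mm farther back than shut.
Start: joints at [1.253, 0.241, 0.005, 1.335, 0, 1.571], TCP at [0.156, 0.475, 0.231] pointing down, gripper open.
Joint ranges: [-2.72, 2.72], [-1.05, 1.87], [-1.09, 1.28], [-1.99, 2.15], [-1.42, 1.44], [-3.14, 3.14]. Speed limits (rad/s): [2.79, 2.79, 3.14, 3.14, 3.14, 3.14].

### API

Orientations are given as a unit quaternion [x, y, z, w].
In Python, from workcell import bot gives the robot as it stands.
- The arm moves only by the tool play_rows, never from a script. Its argument "moves" is a list of rows, each a list of 3 entries, a list of its own where there are three numbers: the opening, from -1 (shut) to 1 (fully open), then the shift along the tool's x, y, z in cm, then the turn, a rotation vector about the tool's x, y, z in rad. A call has 1 to 12 rows; each row shifts and turns the commanded pose from where the row before left it, along the tool's axes as they then stand; what a row does not reach is not made up. A row lasts 1/12 s, in which the tool goes at most 41.7 mm and 7.16 degrees, less where a joint would pass 70% of its speed; a pose out of reach is approached as far as the arm can. A call is refused whole if a number of a shift passes 4.17 or a number of a turn 0.125, either way. A call with a gripper value outside its range is refused whole. The fingers move at their own pace and stop on an object; the grip force is fixed at half the most. Time passes only in rows, so rows that do not move let the fingers close. It gives the time, the measured TCP pose, the force and the opening at its end, in the units of the state.
- bot.get_obs(): the state, without advancing time (a new reading comes with each control period).
- bot.camera(name): name is "scene" or "top" or "wrist"; returns (picture, depth): 480x640x3 uint8, red, green, blue; 480x640 float32, m along the optical axis (not along the pixel's ray), 0 where there is no reading.
- bot.camera_info(name): a dict with "K" (3x3 intrinsics, pixels), "k1" (the pictures are not rectified: a ray, as slopes to the right and down, at radius r is drawn at 1 + k1 r^2 times it, then the intrinsics apply), "world_from_camera" (4x4, takes a point from camera to world coordinates); the wrist camera has in their place "T_tool_cam" (4x4, takes a point from camera to tool coordinates, whose origin is the TCP and whose axes are the flange's). Camera axes: x right, y up, looking along -z (the intrinsics and any distortion apply to the point x, -y, -z); pixel columns grow to the right and rows downward; lengths in m; the calibration is good to about 2 mm. A picture is of the moment at which its call begins: read the wrist's pose just before it. camera_info takes no time and is no camera call.
- bot.job_done(): hands the job in, once; it reports no verdict.
The state is a dict: "clock": time; "joint_pos": joint angles; "joint_vel": joint speeds; "tau": joint torques, N m; "eef_pos": TCP position; "tool_rot": TCP orientation; "ft_force": force on the tool from outside, world axes, zero at the start; "ft_torque": the same for the moment, N m; "grip_width": finger opening in m.
Only numpy, scipy, OpenCV 4.12 (cv2) and the standard library are available. Lean on these libraries where they do the work, as an engineer would, in place of code of your own. Each camera call takes 0.05 s, during which the arm holds its last target. There are 200 camera calls.

### The job

Two of the four pockets of the capacitor carrier are empty. Take the two spare capacitors standing on the bench that are the same size as the two already fitted, and stand one upright in each empty pocket, right down on its floor. Set them down rather than dropping them, and leave the fitted ones in their pockets.

Things in the scene. Friction and masses are not known exactly. Their poses are not given: they have to be found in the camera images.
- carrier: fixed aluminium block, 180 x 180 x 34 mm high, with four round pockets from above, 66 mm wide, 28 mm deep (floor 6 mm above the bench). Origin: centre of its underside, z up. Pocket centres at x = -42 or +42, y = -42 or +42 mm along its own axes (parallel to its sides). Any two pockets hold a fitted capacitor near their centre; two are empty, a thin metal liner on the floor
- fitted_a: one of the two fitted capacitors, in one of the carrier's pockets: black upright can, grey disc on its flat top, 44 mm in diameter, 90 mm tall, about 0.2 kg; origin at the centre of its underside, z up its axis
- fitted_b: the other fitted capacitor, in another of the carrier's pockets: black upright can, grey disc on its flat top, 44 mm in diameter, 90 mm tall, about 0.2 kg; origin at the centre of its underside, z up its axis
- spare_a: one of the two spare capacitors, on the bench: black upright can, grey disc on its flat top, 44 mm in diameter, 90 mm tall, about 0.2 kg; origin at the centre of its underside, z up its axis. Near it stand two of other sizes, not to be used: a slim one (28 mm wide, 62 mm tall) and a squat one (58 mm wide, 50 mm tall)
- spare_b: the other spare capacitor, on the bench: black upright can, grey disc on its flat top, 44 mm in diameter, 90 mm tall, about 0.2 kg; origin at the centre of its underside, z up its axis
Things that resemble listed ones, but are neither listed nor needed, are in the scene too. Leave any purple or red look-alike of the spare_a alone.

How it is judged:
By the outcome, as a careful person would: the job done as asked, in the order asked, and still so for the second after the job is handed in, with the robot touching nothing.
It also fails if it takes over 58 s, if anything falls off the work surface, if the arm or the gripper's body presses on something with over 40 N, if the wrist force passes 120 N, or if a joint passes its speed limit or range.

## Working session

There is one attempt and no reset: what is moved stays moved. The work goes in short steps, Python scripts to look and compute and a tool call to move; the robot and the scene stay as the last step left them, time stands still between calls to the robot, and variables do not carry over. Pictures are saved under pics/ and viewed, on a budget of 10 in all, crops included, one or two more only if the job needs it, and the job is handed in when it is done.

Besides the shell and the picture viewer there is one more tool, called after "Emit:" as name([rows], argument=value, ...), one row to a line, values as JSON. play_rows: Moves the arm, as the interface text tells. Its arguments: {"type":"object","properties":{"moves":{"type":"array"}},"required":["moves"]}

```bash
mkdir -p pics; cat > h.py <<'E'
import numpy as np, cv2
from workcell import bot
def rays(info,uv):
    K=np.array(info["K"]);uv=np.atleast_2d(np.array(uv,float))
    d=np.c_[(uv[:,0]-K[0,2])/K[0,0],(uv[:,1]-K[1,2])/K[1,1]]
    s=d.copy()
    for _ in range(20): s=d/(1+info["k1"]*(s**2).sum(1,keepdims=True))
    return np.c_[s[:,0],-s[:,1],-np.ones(len(s))]
def on_plane(info,uv,z,T=None):
    T=np.array(info["world_from_camera"]) if T is None else T
    r=rays(info,uv)@T[:3,:3].T;o=T[:3,3]
    return o+r*((z-o[2])/r[:,2])[:,None]
def depth_pts(info,dep,T=None):
    T=np.array(info["world_from_camera"]) if T is None else T
    h,w=dep.shape;v,u=np.mgrid[:h,:w]
    r=rays(info,np.c_[u.ravel(),v.ravel()])*dep.reshape(-1,1)
    return (r@T[:3,:3].T+T[:3,3]).reshape(h,w,3)
E
python3 - <<'E'
from h import *
for n in("top","scene"):
    p,d=bot.camera(n);i=bot.camera_info(n)
    np.savez(f"pics/{n}0.npz",p=p,d=d);cv2.imwrite(f"pics/{n}0.png",p[:,:,::-1])
    print(n,i)
print(bot.get_obs())
E
```

```text
top {'K': array([[465.15397746,   0.        , 316.37041973],
       [  0.        , 465.15397746, 242.42606519],
       [  0.        ,   0.        ,   1.        ]]), 'k1': -0.03789463245679767, 'world_from_camera': array([[ 0.02765439,  0.9945162 , -0.10086011,  0.38167207],
       [-0.999616  ,  0.02769084, -0.00103896, -0.02697821],
       [ 0.00175964,  0.10085011,  0.99490007,  0.91433927],
       [ 0.        ,  0.        ,  0.        ,  1.        ]])}
scene {'K': array([[523.82629098,   0.        , 321.85484607],
       [  0.        , 523.82629098, 251.46877029],
       [  0.        ,   0.        ,   1.        ]]), 'k1': 0.02012340939518245, 'world_from_camera': array([[ 0.70302566, -0.45419263,  0.54723302,  1.01478909],
       [ 0.71099066,  0.46589684, -0.52671853, -0.51886306],
       [-0.01572246,  0.75937421,  0.65046415,  0.66390635],
       [ 0.        ,  0.        ,  0.        ,  1.        ]])}
{'clock': 0.1, 'joint_pos': array([ 1.25294935e+00,  2.41368534e-01,  3.86839548e-03,  1.33518308e+00,
       -7.55955939e-06,  1.57076218e+00]), 'joint_vel': array([-0.00084652, -0.00047666,  0.00251282,  0.00077795,  0.00151784,
        0.00076727]), 'tau': array([ 8.80926018e-04, -3.73139334e+01,  2.53010112e+01,  1.08587302e-02,
        6.43280168e-05,  1.99642457e-06]), 'eef_pos': array([0.15608991, 0.47442772, 0.23049014]), 'tool_rot': array([ 1.58238423e-01,  9.87400482e-01, -9.32152900e-04, -1.45589197e-04]), 'ft_force': array([ 0.72610922, -0.11463939, -0.76740716]), 'ft_torque': array([ 0.0091117 , -0.00512366,  0.08316267]), 'grip_width': 0.08504710035799154}
```

View pics/top0.png

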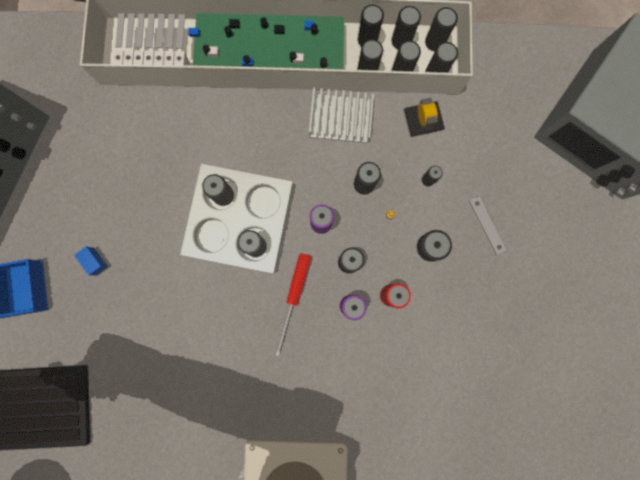

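View pics/scene0.png

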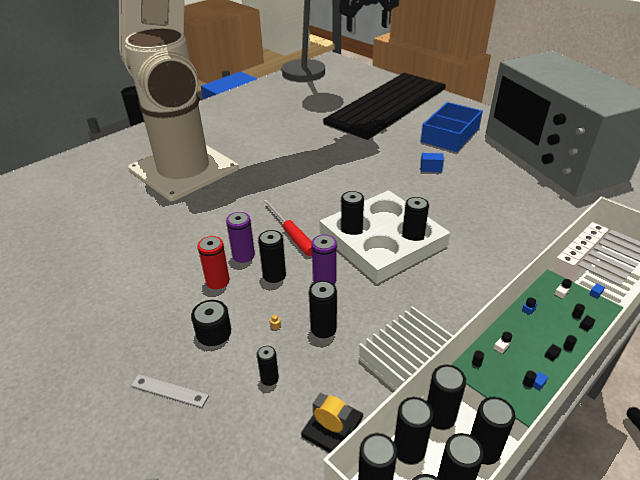

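The top view shows the carrier at px (237,218). The fitted cans are at (215,188) and (252,243), and the empty pockets at (264,201) and (212,236). Candidate black spares are at (368,172) and (351,258), with the slim can at (433,173), the squat one at (435,245) and purple/red look-alikes nearby. The scene view agrees.

```bash
python3 - <<'E'
from h import *
F={}
for n in("top","scene"):
    f=np.load(f"pics/{n}0.npz");p,d=f["p"],f["d"];i=bot.camera_info(n)
    P=depth_pts(i,d);F[n]=(p,P)
    hsv=cv2.cvtColor(p,cv2.COLOR_RGB2HSV)
    ok=(d>0)
    # upper faces near the working area, by height
    for nm,lo,hi in(("z90",.078,.105),("z62",.054,.072),("z50",.042,.0535)):
        m=(ok&(P[...,2]>lo)&(P[...,2]<hi)&(P[...,0]>.2)&(P[...,0]<.62)&(P[...,1]<.3)&(P[...,1]>-.32)&(hsv[...,1]<70)&(hsv[...,2]>80)).astype(np.uint8)
        c,l,s,ce=cv2.connectedComponentsWithStats(m)
        for k in range(1,c):
            if s[k,4]>40:
                q=P[l==k];z=np.median(q[:,2])
                g=on_plane(i,ce[k],z)[0]
                mx=q.max(0)-q.min(0)
                print(n,nm,ce[k].round(1),s[k,4],"med z %.4f"%z,"ray",g.round(4),"ext",mx.round(3)[:2])
    m=(ok&(abs(P[...,2]-.034)<.006)&(hsv[...,1]<60)&(P[...,0]>.3)&(P[...,0]<.62)&(P[...,1]<.3)&(P[...,1]>.0)).astype(np.uint8)
    m=cv2.morphologyEx(m,cv2.MORPH_OPEN,np.ones((3,3)))
    cs=max(cv2.findContours(m,cv2.RETR_EXTERNAL,cv2.CHAIN_APPROX_NONE)[0],key=cv2.contourArea)
    w=on_plane(i,cs.reshape(-1,2),.034)[:,:2].astype(np.float32)
    r=cv2.minAreaRect(w*1000);print(n,"carrier",r,"medz",np.median(P[m>0][:,2]))
E
```

```text
top z90 [369.  171.8] 344 med z 0.0920 ray [ 0.5959 -0.1177  0.092 ] ext [0.04  0.042]
top z90 [212.4 184.6] 380 med z 0.0981 ray [0.5633 0.1628 0.0981] ext [0.042 0.039]
top z90 [321.4 215.5] 307 med z 0.0923 ray [ 0.5135 -0.0337  0.0923] ext [0.035 0.034]
top z90 [248.5 241.4] 430 med z 0.0980 ray [0.463  0.0937 0.098 ] ext [0.043 0.04 ]
top z90 [351.8 259.1] 355 med z 0.0919 ray [ 0.437  -0.0897  0.0919] ext [0.04  0.038]
top z90 [398.4 295.4] 265 med z 0.0921 ray [ 0.3754 -0.1731  0.0921] ext [0.033 0.03 ]
top z90 [354.  307.2] 318 med z 0.0921 ray [ 0.3527 -0.0953  0.0921] ext [0.035 0.036]
top z62 [435.2 171.8] 135 med z 0.0636 ray [ 0.6071 -0.2451  0.0636] ext [0.024 0.023]
top z50 [436.8 244.3] 424 med z 0.0515 ray [ 0.4719 -0.2512  0.0515] ext [0.047 0.05 ]
top carrier ((514.5805053710938, 128.4613800048828), (181.89077758789062, 180.96388244628906), 80.40503692626953) medz 0.03535895511826426
scene z90 [352.  196.5] 144 med z 0.0975 ray [0.4656 0.0918 0.0975] ext [0.039 0.035]
scene z90 [416.6 202.7] 154 med z 0.0975 ray [0.5653 0.1603 0.0975] ext [0.041 0.036]
scene z90 [237.5 218. ] 158 med z 0.0909 ray [ 0.3559 -0.0965  0.0909] ext [0.036 0.035]
scene z90 [269.9 236.9] 188 med z 0.0909 ray [ 0.4401 -0.0906  0.0909] ext [0.04  0.035]
scene z90 [209.6 243. ] 184 med z 0.0910 ray [ 0.3785 -0.1742  0.091 ] ext [0.035 0.034]
scene z90 [323.6 241.7] 192 med z 0.0911 ray [ 0.5166 -0.0348  0.0911] ext [0.038 0.038]
scene z90 [322.3 289.4] 266 med z 0.0912 ray [ 0.5976 -0.1181  0.0912] ext [0.036 0.036]
scene z62 [265.5 352. ] 139 med z 0.0631 ray [ 0.6097 -0.2459  0.0631] ext [0.024 0.023]
scene z50 [208.8 311.9] 441 med z 0.0510 ray [ 0.4754 -0.252   0.051 ] ext [0.046 0.046]
scene carrier ((518.50927734375, 125.54064178466797), (186.3021697998047, 185.79666137695312), 80.5648193359375) medz 0.034299235708303843
```

Both spares read as 90 mm tall and the two views agree within 3 mm: S1 (0.597,-0.118) and S2 (0.4385,-0.090). The carrier centre is (0.516,0.127), yaw -9.5°. That puts the empty pockets at (0.5505,0.0787) and (0.4815,0.1753). Closing along the carrier diagonal (125.5°) suits every pick and place, so I'll turn there first.

Emit:
play_rows([
  [1, [0, 0, 0], [0, 0, -0.117]],
  [1, [0, 0, 0], [0, 0, -0.117]],
  [1, [0, 0, 0], [0, 0, -0.117]],
  [1, [0, 0, 0], [0, 0, -0.117]],
  [1, [0, 0, 0], [0, 0, -0.117]],
  [1, [0, 0, 0], [0, 0, -0.117]],
  [1, [0, 0, 0], [0, 0, -0.117]],
  [1, [0, 0, 0], [0, 0, -0.117]],
  [1, [0, 0, 0], [0, 0, 0]],
  [1, [0, 0, 0], [0, 0, 0]],
])

```text
clock: 0.93
eef_pos: [0.1561, 0.4747, 0.2309]
tool_rot: [-0.303, 0.953, -0.0, -0.0]
ft_force: [-0.2, -0.8, 0.5]
grip_width: 0.0853
```

```bash
cat > go.py <<'E'
import sys
from h import *
from scipy.spatial.transform import Rotation as R
o=bot.get_obs();t=np.array([float(x) for x in sys.argv[1:4]])
M=R.from_quat(o["tool_rot"]).as_matrix()
print("t",o["clock"],"pos",o["eef_pos"].round(4),"yaw y",np.degrees(np.arctan2(M[1,1],M[0,1])).round(2),"z ax",M[:,2].round(4),"F",o["ft_force"].round(1),"w",o["grip_width"].round(4))
print("tool delta cm",(M.T@(t-o["eef_pos"])*100).round(2))
E
python3 go.py .597 -.118 .2
```

```text
Traceback (most recent call last):
  File "go.py", line 6, in <module>
    print("t",o["clock"],"pos",o["eef_pos"].round(4),"yaw y",np.degrees(np.arctan2(M[1,1],M[0,1])).round(2),"z ax",M[:,2].round(4),"F",o["ft_force"].round(1),"w",o["grip_width"].round(4))
                                                                                                                                                                  ^^^^^^^^^^^^^^^^^^^^^
AttributeError: 'float' object has no attribute 'round'
```

```bash
sed -i 's/o\["grip_width"\].round(4)/round(o["grip_width"],4)/' go.py; python3 go.py .597 -.118 .2
```

```text
t 0.9333 pos [0.1561 0.4747 0.2309] yaw y 125.25 z ax [-3.e-04 -9.e-04 -1.e+00] F [-0.2 -0.8  0.5] w 0.0853
tool delta cm [ -1.79 -73.85   3.13]
```

Emit:
play_rows([
  [1, [-0.08, -3.1, 0.1], [0, 0, 0]],
  [1, [-0.08, -3.1, 0.1], [0, 0, 0]],
  [1, [-0.08, -3.1, 0.1], [0, 0, 0]],
  [1, [-0.08, -3.1, 0.1], [0, 0, 0]],
  [1, [-0.08, -3.1, 0.1], [0, 0, 0]],
  [1, [-0.08, -3.1, 0.1], [0, 0, 0]],
  [1, [-0.08, -3.1, 0.1], [0, 0, 0]],
  [1, [-0.08, -3.1, 0.1], [0, 0, 0]],
  [1, [-0.08, -3.1, 0.1], [0, 0, 0]],
  [1, [-0.08, -3.1, 0.1], [0, 0, 0]],
  [1, [-0.08, -3.1, 0.1], [0, 0, 0]],
  [1, [-0.08, -3.1, 0.1], [0, 0, 0]],
])

```text
clock: 1.93
eef_pos: [0.3803, 0.176, 0.2193]
tool_rot: [-0.303, 0.953, 0.0, 0.0]
ft_force: [-0.5, 1.2, 0.4]
grip_width: 0.0857
```

Emit:
play_rows([
  [1, [-0.08, -3.1, 0.1], [0, 0, 0]],
  [1, [-0.08, -3.1, 0.1], [0, 0, 0]],
  [1, [-0.08, -3.1, 0.1], [0, 0, 0]],
  [1, [-0.08, -3.1, 0.1], [0, 0, 0]],
  [1, [-0.08, -3.1, 0.1], [0, 0, 0]],
  [1, [-0.08, -3.1, 0.1], [0, 0, 0]],
  [1, [-0.08, -3.1, 0.1], [0, 0, 0]],
  [1, [-0.08, -3.1, 0.1], [0, 0, 0]],
  [1, [-0.08, -3.1, 0.1], [0, 0, 0]],
  [1, [-0.08, -2.5, 0.1], [0, 0, 0]],
  [1, [0, -1, 0.1], [0, 0, 0]],
  [1, [0, 0, 0], [0, 0, 0]],
])

```text
clock: 2.93
eef_pos: [0.5688, -0.0756, 0.2072]
tool_rot: [-0.302, 0.953, 0.0, -0.001]
ft_force: [0.6, 0.6, 0.2]
grip_width: 0.0855
```

Emit:
play_rows([
  [1, [0, 0, 0], [0, 0, 0]],
])

```text
clock: 3.02
eef_pos: [0.5675, -0.0737, 0.2077]
tool_rot: [-0.303, 0.953, 0.001, -0.001]
ft_force: [-0.2, 0.5, 0.3]
grip_width: 0.0853
```

```bash
python3 go.py .597 -.118 .042; python3 - <<'E'
from h import *
from scipy.spatial.transform import Rotation as R
o=bot.get_obs();p,d=bot.camera("wrist");i=bot.camera_info("wrist")
T=np.eye(4);T[:3,:3]=R.from_quat(o["tool_rot"]).as_matrix();T[:3,3]=o["eef_pos"]
T=T@np.array(i["T_tool_cam"])
P=depth_pts(i,d,T);hsv=cv2.cvtColor(p,cv2.COLOR_RGB2HSV)
m=((d>0)&(abs(P[...,2]-.09)<.008)&(hsv[...,1]<70)&(hsv[...,2]>80)).astype(np.uint8)
c,l,s,ce=cv2.connectedComponentsWithStats(m)
for k in range(1,c):
    if s[k,4]>200: q=P[l==k];print(ce[k],s[k],on_plane(i,ce[k],.09,T),np.median(q,0),q.max(0)-q.min(0))
cv2.imwrite("pics/w1.png",p[:,:,::-1])
E
```

```text
t 3.0167 pos [ 0.5675 -0.0737  0.2077] yaw y 125.32 z ax [-1.8e-03  8.0e-04 -1.0e+00] F [-0.2  0.5  0.3] w 0.0853
tool delta cm [ 0.14 -5.35 16.56]
[417.66293811  73.3310962 ] [ 389   43   49   53 1341] [[ 0.43916013 -0.08491015  0.09      ]] [ 0.439447   -0.08474848  0.08971879] [0.03576233 0.02407962 0.00464196]
[404.6155268  205.65865681] [ 381  182   48   48 1623] [[ 0.51450894 -0.03552998  0.09      ]] [ 0.51447054 -0.03565907  0.08984347] [0.03504092 0.03562883 0.00455281]
[574.60962963 249.21851852] [ 553  228   44   44 1350] [[0.46296118 0.09614966 0.09      ]] [0.46398927 0.0910434  0.0959126 ] [0.0348475  0.03685252 0.00439537]
[ 50.12524085 346.32755299] [  0 314 105  63 519] [[ 0.78425897 -0.20551728  0.09      ]] [ 0.7912803  -0.20835027  0.08354416] [0.00617393 0.10366165 0.00351316]
[541.37442922 370.63013699] [528 365  28  12 219] [[0.55756306 0.15720657 0.09      ]] [0.55673311 0.15080646 0.09592699] [0.01895346 0.01756287 0.0031643 ]
```

View pics/w1.png

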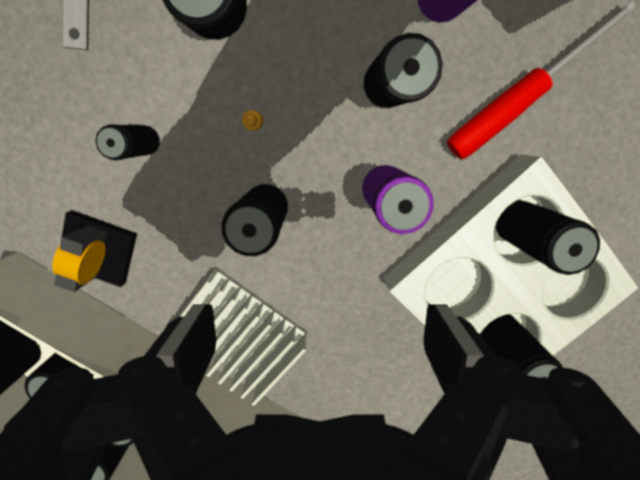

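The wrist view shows S1 at (250,231), slim at (112,142), S2 at (410,67), purple at (405,206) and the carrier at right. Its ray measurements of the purple and fitted cans agree with the fixed cameras within about 2 mm. Moving over S1 and partly down.

Emit:
play_rows([
  [1, [0.03, -1.3, 0], [0, 0, 0]],
  [1, [0.03, -1.4, 0], [0, 0, 0]],
  [1, [0.03, -1.4, 0], [0, 0, 0]],
  [1, [0.05, -1.25, 0], [0, 0, 0]],
  [1, [0, 0, 1.5], [0, 0, 0]],
  [1, [0, 0, 2], [0, 0, 0]],
  [1, [0, 0, 2], [0, 0, 0]],
  [1, [0, 0, 2], [0, 0, 0]],
  [1, [0, 0, 1.5], [0, 0, 0]],
  [1, [0, 0, 0], [0, 0, 0]],
  [1, [0, 0, 0], [0, 0, 0]],
])

```text
clock: 3.98
eef_pos: [0.5969, -0.1167, 0.1181]
tool_rot: [-0.305, 0.952, 0.001, -0.001]
ft_force: [0.4, -0.1, 1.5]
grip_width: 0.0855
```

```bash
python3 go.py .597 -.118 .042; python3 - <<'E'
from h import *
from scipy.spatial.transform import Rotation as R
o=bot.get_obs();p,d=bot.camera("wrist");i=bot.camera_info("wrist")
T=np.eye(4);T[:3,:3]=R.from_quat(o["tool_rot"]).as_matrix();T[:3,3]=o["eef_pos"]
T=T@np.array(i["T_tool_cam"])
P=depth_pts(i,d,T)
m=((d>0)&(abs(P[...,2]-.09)<.008)&(abs(P[...,0]-.597)<.04)&(abs(P[...,1]+.118)<.04)).astype(np.uint8)
c,l,s,ce=cv2.connectedComponentsWithStats(m)
for k in range(1,c):
    if s[k,4]>200: q=P[l==k];print(ce[k],s[k],(q.max(0)+q.min(0))/2,q.mean(0),q.max(0)-q.min(0))
E
```

```text
t 3.9833 pos [ 0.5969 -0.1167  0.1181] yaw y 125.5 z ax [-2.2e-03  7.0e-04 -1.0e+00] F [ 0.4 -0.1  1.5] w 0.0855
tool delta cm [ 0.06 -0.13  7.61]
[318.33975064 273.51870187] [ 277  233   84   82 5454] [ 0.59539911 -0.11941907  0.08709449] [ 0.59392398 -0.12039691  0.08905741] [0.04398996 0.04386519 0.01017286]
```

Emit:
play_rows([
  [1, [0.25, -0.15, 1.0], [0, 0, 0]],
  [1, [0, 0, 1.2], [0, 0, 0]],
  [1, [0, 0, 1.4], [0, 0, 0]],
  [1, [0, 0, 1.4], [0, 0, 0]],
  [1, [0, 0, 1.4], [0, 0, 0]],
  [1, [0, 0, 1.2], [0, 0, 0]],
  [1, [0, 0, 0], [0, 0, 0]],
  [1, [0, 0, 0], [0, 0, 0]],
  [0.5, [0, 0, 0], [0, 0, 0]],
  [0.1, [0, 0, 0], [0, 0, 0]],
  [-1, [0, 0, 0], [0, 0, 0]],
  [-1, [0, 0, 0], [0, 0, 0]],
])

```text
clock: 5.03
eef_pos: [0.5974, -0.1207, 0.0435]
tool_rot: [-0.304, 0.953, -0.0, 0.001]
ft_force: [-0.2, 1.0, 3.4]
grip_width: 0.0431
```

Emit:
play_rows([
  [-1, [0, 0, 0], [0, 0, 0]],
  [-1, [0, 0, 0], [0, 0, 0]],
  [-1, [0, 0, 0], [0, 0, 0]],
  [-1, [0, 0, 0], [0, 0, 0]],
  [-1, [0, 0, 0], [0, 0, 0]],
  [-1, [0, 0, 0], [0, 0, 0]],
])

```text
clock: 5.53
eef_pos: [0.5975, -0.1207, 0.0435]
tool_rot: [-0.304, 0.953, -0.0, 0.001]
ft_force: [-1.4, 1.6, 6.3]
grip_width: 0.0434
```

Emit:
play_rows([
  [-1, [0, 0, -0.4], [0, 0, 0]],
  [-1, [0, 0, -0.8], [0, 0, 0]],
  [-1, [0, 0, -1.3], [0, 0, 0]],
  [-1, [0, 0, -1.5], [0, 0, 0]],
  [-1, [0, 0, -1.5], [0, 0, 0]],
  [-1, [0, 0, -1.5], [0, 0, 0]],
  [-1, [0, 0, -1.5], [0, 0, 0]],
  [-1, [0, 0, -1.5], [0, 0, 0]],
  [-1, [0, 0, -1.2], [0, 0, 0]],
  [-1, [0, 0, -0.8], [0, 0, 0]],
  [-1, [0, 0, 0], [0, 0, 0]],
  [-1, [0, 0, 0], [0, 0, 0]],
])

```text
clock: 6.53
eef_pos: [0.5969, -0.1211, 0.1624]
tool_rot: [-0.304, 0.953, -0.0, 0.0]
ft_force: [-0.6, -0.1, -1.3]
grip_width: 0.0431
```

```bash
python3 go.py .5505 .0787 .16
```

```text
t 6.5333 pos [ 0.5969 -0.1211  0.1624] yaw y 125.41 z ax [ 4.e-04 -2.e-04 -1.e+00] F [-0.6 -0.1 -1.3] w 0.0431
tool delta cm [-7.79 18.97  0.23]
```

Emit:
play_rows([
  [-1, [-0.3, 0.8, 0], [0, 0, 0]],
  [-1, [-0.6, 1.5, 0], [0, 0, 0]],
  [-1, [-0.9, 2.2, 0], [0, 0, 0]],
  [-1, [-0.9, 2.2, 0], [0, 0, 0]],
  [-1, [-0.9, 2.2, 0], [0, 0, 0]],
  [-1, [-0.9, 2.2, 0], [0, 0, 0]],
  [-1, [-0.9, 2.2, 0], [0, 0, 0]],
  [-1, [-0.9, 2.2, 0], [0, 0, 0]],
  [-1, [-0.8, 1.8, 0], [0, 0, 0]],
  [-1, [-0.5, 1.2, 0], [0, 0, 0]],
  [-1, [-0.2, 0.5, 0], [0, 0, 0]],
  [-1, [0, 0, 0], [0, 0, 0]],
])

```text
clock: 7.53
eef_pos: [0.5494, 0.0806, 0.1619]
tool_rot: [-0.305, 0.952, 0.0, -0.001]
ft_force: [-0.5, 0.0, -1.8]
grip_width: 0.0429
```

Emit:
play_rows([
  [-1, [0, 0, 0], [0, 0, 0]],
  [-1, [0, 0, 0], [0, 0, 0]],
])

```text
clock: 7.7
eef_pos: [0.5504, 0.0783, 0.1622]
tool_rot: [-0.304, 0.953, -0.0, -0.0]
ft_force: [-0.5, 1.4, -1.1]
grip_width: 0.0432
```

```bash
python3 go.py .5505 .0787 .05; python3 - <<'E'
from h import *
from scipy.spatial.transform import Rotation as R
o=bot.get_obs();p,d=bot.camera("wrist");i=bot.camera_info("wrist")
T=np.eye(4);T[:3,:3]=R.from_quat(o["tool_rot"]).as_matrix();T[:3,3]=o["eef_pos"]
T=T@np.array(i["T_tool_cam"]);P=depth_pts(i,d,T);np.savez("pics/w2.npz",p=p,d=d,P=P,T=T)
cv2.imwrite("pics/w2.png",p[:,:,::-1])
E
```

```text
t 7.7 pos [0.5504 0.0783 0.1622] yaw y 125.36 z ax [-1.e-04 -5.e-04 -1.e+00] F [-0.5  1.4 -1.1] w 0.0432
tool delta cm [-0.04  0.03 11.22]
```

View pics/w2.png

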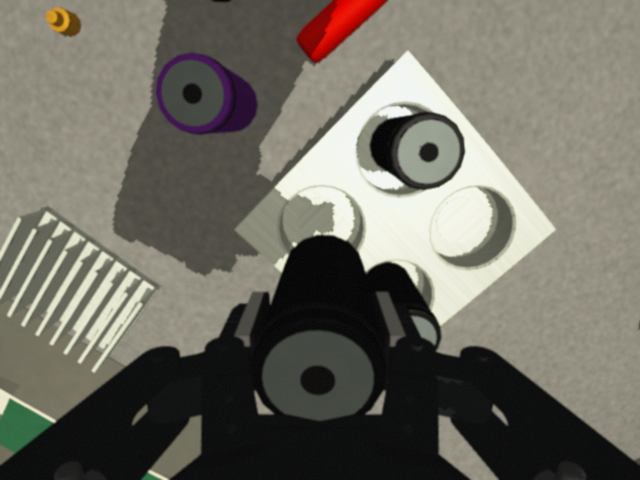

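The held S1 hangs vertical at (318,370). The target pocket rim is around (321,226), the other empty pocket at (472,226), and fitted cans at (428,151) and under the gripper. I'll verify the offsets by rays.

```bash
python3 - <<'E'
from h import *
f=np.load("pics/w2.npz");T=f["T"];P=f["P"];p=f["p"];i=bot.camera_info("wrist")
print("other pocket",on_plane(i,[472,226],.034,T),"target left/right/top rim",on_plane(i,[[280,222],[362,222],[321,185]],.034,T))
print("corners far/right/left",on_plane(i,[[407,52],[554,229],[236,230]],.034,T))
g=cv2.cvtColor(p,cv2.COLOR_RGB2HSV)
m=((abs(P[...,2]-.2087)<.015)&(g[...,1]<60)&(g[...,2]>70)).astype(np.uint8)
c,l,s,ce=cv2.connectedComponentsWithStats(m)
for k in range(1,c):
    if s[k,4]>500: q=P[l==k];A=np.c_[q[:,:2],np.ones(len(q))];print("can",ce[k],s[k],(q.max(0)+q.min(0))/2,np.median(q,0),"slope",np.linalg.lstsq(A,q[:,2],rcond=None)[0][:2])
E
```

```text
other pocket [[0.47959996 0.17285589 0.034     ]] target left/right/top rim [[0.56330737 0.04935412 0.034     ]
 [0.52688456 0.10078018 0.034     ]
 [0.52190031 0.05858642 0.034     ]]
corners far/right/left [[0.41321118 0.05350894 0.034     ]
 [0.44255777 0.22910767 0.034     ]
 [0.5883794  0.02496252 0.034     ]]
can [317.78921188 374.97186383] [ 264  332  108   87 6433] [0.55096829 0.07712259 0.2087301 ] [0.5491169  0.07562393 0.20891127] slope [-0.02248957  0.02560045]
```

Everything agrees within 2 mm: the far, right and left corners match the model, and the held can is at (0.551,0.077). Contact is expected at TCP z ≈ 0.0495 or slightly higher.

Emit:
play_rows([
  [-1, [0, 0, 0.6], [0, 0, 0]],
  [-1, [0, 0, 1.2], [0, 0, 0]],
  [-1, [0, 0, 1.4], [0, 0, 0]],
  [-1, [0, 0, 1.4], [0, 0, 0]],
  [-1, [0, 0, 1.4], [0, 0, 0]],
  [-1, [0, 0, 1.2], [0, 0, 0]],
  [-1, [0, 0, 1.0], [0, 0, 0]],
  [-1, [0, 0, 0.8], [0, 0, 0]],
  [-1, [0, 0, 0.6], [0, 0, 0]],
  [-1, [0, 0, 0.5], [0, 0, 0]],
  [-1, [0, 0, 0.3], [0, 0, 0]],
  [-1, [0, 0, 0], [0, 0, 0]],
])

```text
clock: 8.75
eef_pos: [0.5501, 0.079, 0.0579]
tool_rot: [-0.304, 0.953, 0.0, -0.0]
ft_force: [0.6, -0.1, -2.7]
grip_width: 0.0428
```

Emit:
play_rows([
  [-1, [0, 0, 0], [0, 0, 0]],
  [-1, [0, 0, 0.1], [0, 0, 0]],
  [-1, [0, 0, 0.1], [0, 0, 0]],
  [-1, [0, 0, 0.1], [0, 0, 0]],
  [-1, [0, 0, 0.1], [0, 0, 0]],
  [-1, [0, 0, 0], [0, 0, 0]],
  [-1, [0, 0, 0], [0, 0, 0]],
])

```text
clock: 9.33
eef_pos: [0.5502, 0.0791, 0.0542]
tool_rot: [-0.304, 0.953, -0.0, -0.0]
ft_force: [0.0, 0.6, -1.9]
grip_width: 0.0429
```

Emit:
play_rows([
  [-1, [0, 0, 0.1], [0, 0, 0]],
  [-1, [0, 0, 0.1], [0, 0, 0]],
  [-1, [0, 0, 0], [0, 0, 0]],
  [-1, [0, 0, 0], [0, 0, 0]],
])

```text
clock: 9.67
eef_pos: [0.5502, 0.0791, 0.0522]
tool_rot: [-0.304, 0.953, 0.0, -0.0]
ft_force: [0.2, 0.1, -1.3]
grip_width: 0.043
```

Emit:
play_rows([
  [-1, [0, 0, 0.1], [0, 0, 0]],
  [-1, [0, 0, 0], [0, 0, 0]],
  [-1, [0, 0, 0], [0, 0, 0]],
])

```text
clock: 9.92
eef_pos: [0.5503, 0.0791, 0.0512]
tool_rot: [-0.304, 0.953, 0.0, -0.0]
ft_force: [1.0, 0.4, -1.8]
grip_width: 0.043
```

Emit:
play_rows([
  [-1, [0, 0, 0.1], [0, 0, 0]],
  [-1, [0, 0, 0], [0, 0, 0]],
  [-1, [0, 0, 0], [0, 0, 0]],
])

```text
clock: 10.17
eef_pos: [0.5502, 0.0791, 0.0502]
tool_rot: [-0.304, 0.953, 0.0, -0.0]
ft_force: [-0.3, -0.6, -1.8]
grip_width: 0.0431
```

Emit:
play_rows([
  [-1, [0, 0, 0.1], [0, 0, 0]],
  [-1, [0, 0, 0], [0, 0, 0]],
  [-1, [0, 0, 0], [0, 0, 0]],
])

```text
clock: 10.42
eef_pos: [0.5505, 0.0791, 0.0496]
tool_rot: [-0.304, 0.953, -0.0, 0.0]
ft_force: [0.5, -0.3, 0.2]
grip_width: 0.0435
```

Emit:
play_rows([
  [-1, [0, 0, 0.1], [0, 0, 0]],
  [-1, [0, 0, 0], [0, 0, 0]],
  [-1, [0, 0, 0], [0, 0, 0]],
])

```text
clock: 10.67
eef_pos: [0.5507, 0.0793, 0.0495]
tool_rot: [-0.304, 0.953, 0.0, 0.001]
ft_force: [-1.9, 1.2, 5.7]
grip_width: 0.0428
```

Contact at 0.0495, as predicted, pressing about 6 N. Releasing and retreating.

Emit:
play_rows([
  [0.1, [0, 0, 0], [0, 0, 0]],
  [0.2, [0, 0, 0], [0, 0, 0]],
  [0.4, [0, 0, 0], [0, 0, 0]],
  [0.7, [0, 0, 0], [0, 0, 0]],
  [1, [0, 0, 0], [0, 0, 0]],
  [1, [0, 0, 0], [0, 0, 0]],
  [1, [0, 0, 0], [0, 0, 0]],
  [1, [0, 0, 0], [0, 0, 0]],
  [1, [0, 0, -0.6], [0, 0, 0]],
  [1, [0, 0, -1.2], [0, 0, 0]],
  [1, [0, 0, -1.5], [0, 0, 0]],
  [1, [0, 0, -1.5], [0, 0, 0]],
])

```text
clock: 11.67
eef_pos: [0.55, 0.079, 0.0969]
tool_rot: [-0.304, 0.953, 0.0, -0.0]
ft_force: [0.1, 0.7, -0.3]
grip_width: 0.0854
```

Emit:
play_rows([
  [1, [0, 0, -2], [0, 0, 0]],
  [1, [0, 0, -2], [0, 0, 0]],
  [1, [0, 0, -1.2], [0, 0, 0]],
  [1, [0, 0, 0], [0, 0, 0]],
  [1, [0, 0, 0], [0, 0, 0]],
])

```text
clock: 12.08
eef_pos: [0.5509, 0.0792, 0.1492]
tool_rot: [-0.304, 0.953, -0.0, 0.001]
ft_force: [0.1, -0.6, -1.2]
grip_width: 0.0856
```

```bash
python3 go.py .4385 -.090 .15
```

```text
t 12.0833 pos [0.5509 0.0792 0.1492] yaw y 125.42 z ax [ 2.3e-03  3.0e-04 -1.0e+00] F [ 0.1 -0.6 -1.2] w 0.0856
tool delta cm [18.97 -7.27 -0.11]
```

Emit:
play_rows([
  [1, [0.8, -0.3, 0], [0, 0, 0]],
  [1, [1.5, -0.6, 0], [0, 0, 0]],
  [1, [2.2, -0.85, 0], [0, 0, 0]],
  [1, [2.2, -0.85, 0], [0, 0, 0]],
  [1, [2.2, -0.85, 0], [0, 0, 0]],
  [1, [2.2, -0.85, 0], [0, 0, 0]],
  [1, [2.2, -0.85, 0], [0, 0, 0]],
  [1, [2.2, -0.85, 0], [0, 0, 0]],
  [1, [2, -0.75, 0], [0, 0, 0]],
  [1, [1, -0.4, 0.8], [0, 0, 0]],
  [1, [0.5, -0.1, 1], [0, 0, 0]],
  [1, [0, 0, 1.2], [0, 0, 0]],
])

```text
clock: 13.08
eef_pos: [0.4361, -0.091, 0.1171]
tool_rot: [-0.303, 0.953, 0.0, -0.0]
ft_force: [0.1, 0.5, 0.2]
grip_width: 0.0855
```

Emit:
play_rows([
  [1, [0, 0, 0], [0, 0, 0]],
  [1, [0, 0, 0], [0, 0, 0]],
  [1, [0, 0, 0], [0, 0, 0]],
])

```text
clock: 13.33
eef_pos: [0.4374, -0.0899, 0.118]
tool_rot: [-0.304, 0.953, 0.0, -0.0]
ft_force: [-0.3, -0.3, 0.3]
grip_width: 0.0852
```

```bash
python3 - <<'E'
from h import *
from scipy.spatial.transform import Rotation as R
o=bot.get_obs();p,d=bot.camera("wrist");i=bot.camera_info("wrist")
T=np.eye(4);T[:3,:3]=R.from_quat(o["tool_rot"]).as_matrix();T[:3,3]=o["eef_pos"]
T=T@np.array(i["T_tool_cam"])
P=depth_pts(i,d,T)
m=((d>0)&(abs(P[...,2]-.09)<.008)&(abs(P[...,0]-.4385)<.04)&(abs(P[...,1]+.09)<.04)).astype(np.uint8)
c,l,s,ce=cv2.connectedComponentsWithStats(m)
for k in range(1,c):
    if s[k,4]>200: q=P[l==k];print(ce[k],s[k],(q.max(0)+q.min(0))/2,q.mean(0),q.max(0)-q.min(0))
cv2.imwrite("pics/w3.png",p[:,:,::-1])
E
python3 go.py .4385 -.09 .042
```

```text
[317.36186269 277.19841708] [ 276  236   84   83 5433] [ 0.43780611 -0.09181296  0.08693892] [ 0.43637258 -0.09285305  0.0890466 ] [0.04354826 0.04395327 0.00987143]
t 13.3833 pos [ 0.4378 -0.0899  0.1184] yaw y 125.45 z ax [ 1.e-04  1.e-04 -1.e+00] F [0.3 0.2 0.3] w 0.0852
tool delta cm [-0.05 -0.05  7.64]
```

View pics/w3.png

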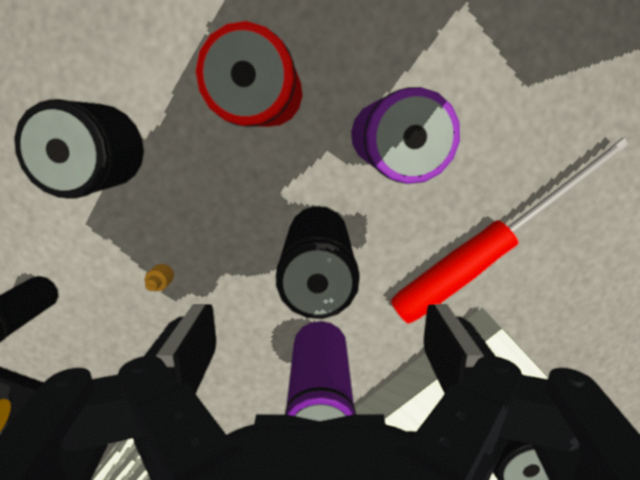

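S2's disc is centred at (317,277) between the fingers, with red (243,73), purple (415,135) and the screwdriver handle (455,270) clear of the finger paths. Measured at (0.4378,-0.0918), under 2 mm off centre. Descending and gripping.

Emit:
play_rows([
  [1, [0.1, -0.15, 1.0], [0, 0, 0]],
  [1, [0, 0, 1.2], [0, 0, 0]],
  [1, [0, 0, 1.4], [0, 0, 0]],
  [1, [0, 0, 1.4], [0, 0, 0]],
  [1, [0, 0, 1.4], [0, 0, 0]],
  [1, [0, 0, 1.1], [0, 0, 0]],
  [1, [0, 0, 0], [0, 0, 0]],
  [1, [0, 0, 0], [0, 0, 0]],
  [0.5, [0, 0, 0], [0, 0, 0]],
  [0.1, [0, 0, 0], [0, 0, 0]],
  [-1, [0, 0, 0], [0, 0, 0]],
  [-1, [0, 0, 0], [0, 0, 0]],
])

```text
clock: 14.38
eef_pos: [0.4382, -0.0919, 0.0443]
tool_rot: [-0.304, 0.953, -0.0, 0.001]
ft_force: [-1.3, 1.0, 3.8]
grip_width: 0.0429
```

Emit:
play_rows([
  [-1, [0, 0, 0], [0, 0, 0]],
  [-1, [0, 0, 0], [0, 0, 0]],
  [-1, [0, 0, 0], [0, 0, 0]],
  [-1, [0, 0, 0], [0, 0, 0]],
  [-1, [0, 0, 0], [0, 0, 0]],
  [-1, [0, 0, 0], [0, 0, 0]],
])

```text
clock: 14.88
eef_pos: [0.4382, -0.0919, 0.0443]
tool_rot: [-0.304, 0.953, -0.0, 0.001]
ft_force: [-1.6, 1.1, 5.5]
grip_width: 0.043
```

Gripped at TCP z 0.0443, so floor contact is expected at about 0.0503. Lifting 13 cm.

Emit:
play_rows([
  [-1, [0, 0, -0.4], [0, 0, 0]],
  [-1, [0, 0, -0.8], [0, 0, 0]],
  [-1, [0, 0, -1.3], [0, 0, 0]],
  [-1, [0, 0, -1.6], [0, 0, 0]],
  [-1, [0, 0, -1.6], [0, 0, 0]],
  [-1, [0, 0, -1.6], [0, 0, 0]],
  [-1, [0, 0, -1.6], [0, 0, 0]],
  [-1, [0, 0, -1.6], [0, 0, 0]],
  [-1, [0, 0, -1.4], [0, 0, 0]],
  [-1, [0, 0, -0.8], [0, 0, 0]],
  [-1, [0, 0, 0], [0, 0, 0]],
  [-1, [0, 0, 0], [0, 0, 0]],
])

```text
clock: 15.88
eef_pos: [0.4375, -0.0919, 0.1703]
tool_rot: [-0.304, 0.953, -0.0, 0.0]
ft_force: [0.5, 0.1, -2.6]
grip_width: 0.0428
```

```bash
python3 go.py .481 .1747 .17
```

```text
t 15.8833 pos [ 0.4375 -0.0919  0.1703] yaw y 125.42 z ax [ 4.e-04 -1.e-04 -1.e+00] F [ 0.5  0.1 -2.6] w 0.0428
tool delta cm [-19.    19.21   0.03]
```

Emit:
play_rows([
  [-1, [-0.6, 0.6, 0], [0, 0, 0]],
  [-1, [-1.2, 1.2, 0], [0, 0, 0]],
  [-1, [-1.9, 1.9, 0], [0, 0, 0]],
  [-1, [-1.9, 2.0, 0], [0, 0, 0]],
  [-1, [-1.9, 1.9, 0], [0, 0, 0]],
  [-1, [-1.9, 2.0, 0], [0, 0, 0]],
  [-1, [-1.9, 1.9, 0], [0, 0, 0]],
  [-1, [-1.9, 1.9, 0], [0, 0, 0]],
  [-1, [-1.9, 1.9, 0], [0, 0, 0]],
  [-1, [-1.9, 1.9, 0], [0, 0, 0]],
  [-1, [-1.3, 1.3, 0], [0, 0, 0]],
  [-1, [-0.7, 0.7, 0], [0, 0, 0]],
])

```text
clock: 16.88
eef_pos: [0.4803, 0.1773, 0.1688]
tool_rot: [-0.306, 0.952, 0.0, -0.001]
ft_force: [-0.0, -0.8, -3.0]
grip_width: 0.0427
```

Emit:
play_rows([
  [-1, [0, 0, 0], [0, 0, 0]],
  [-1, [0, 0, 0], [0, 0, 0]],
  [-1, [0, 0, 0], [0, 0, 0]],
])

```text
clock: 17.13
eef_pos: [0.4804, 0.1737, 0.1697]
tool_rot: [-0.304, 0.953, -0.0, -0.001]
ft_force: [0.4, -0.5, -2.4]
grip_width: 0.0429
```

```bash
python3 go.py .481 .1747 .0503; python3 - <<'E'
from h import *
from scipy.spatial.transform import Rotation as R
o=bot.get_obs();p,d=bot.camera("wrist");i=bot.camera_info("wrist")
T=np.eye(4);T[:3,:3]=R.from_quat(o["tool_rot"]).as_matrix();T[:3,3]=o["eef_pos"]
T=T@np.array(i["T_tool_cam"]);P=depth_pts(i,d,T)
g=cv2.cvtColor(p,cv2.COLOR_RGB2HSV)
m=((abs(P[...,2]-.216)<.015)&(g[...,1]<60)&(g[...,2]>60)).astype(np.uint8)
c,l,s,ce=cv2.connectedComponentsWithStats(m)
for k in range(1,c):
    if s[k,4]>500: q=P[l==k];print("can",ce[k],s[k],(q.max(0)+q.min(0))/2)
cv2.imwrite("pics/w4.png",p[:,:,::-1])
E
```

```text
t 17.1333 pos [0.4804 0.1737 0.1697] yaw y 125.38 z ax [-0.0016 -0.0012 -1.    ] F [ 0.4 -0.5 -2.4] w 0.0429
tool delta cm [-0.13  0.05 11.94]
can [318.92836427 375.08106148] [ 265  331  109   90 6896] [0.4816301  0.17348526 0.21521472]
```

View pics/w4.png

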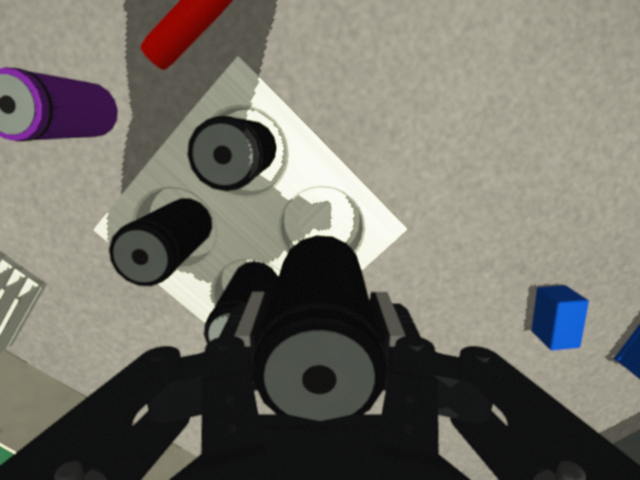

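The first can stands upright in its pocket (140,255). The held can at (319,375) is centred over the last empty pocket (322,225). Lowering.

Emit:
play_rows([
  [-1, [-0.1, 0, 0.6], [0, 0, 0]],
  [-1, [0, 0, 1.2], [0, 0, 0]],
  [-1, [0, 0, 1.5], [0, 0, 0]],
  [-1, [0, 0, 1.5], [0, 0, 0]],
  [-1, [0, 0, 1.5], [0, 0, 0]],
  [-1, [0, 0, 1.4], [0, 0, 0]],
  [-1, [0, 0, 1.2], [0, 0, 0]],
  [-1, [0, 0, 1.0], [0, 0, 0]],
  [-1, [0, 0, 0.7], [0, 0, 0]],
  [-1, [0, 0, 0.5], [0, 0, 0]],
  [-1, [0, 0, 0.3], [0, 0, 0]],
  [-1, [0, 0, 0], [0, 0, 0]],
])

```text
clock: 18.18
eef_pos: [0.4818, 0.1751, 0.0559]
tool_rot: [-0.304, 0.953, -0.0, -0.0]
ft_force: [-0.1, 0.3, -1.5]
grip_width: 0.0428
```

Emit:
play_rows([
  [-1, [0, 0, 0], [0, 0, 0]],
  [-1, [0, 0, 0.1], [0, 0, 0]],
  [-1, [0, 0, 0.1], [0, 0, 0]],
  [-1, [0, 0, 0], [0, 0, 0]],
  [-1, [0, 0, 0], [0, 0, 0]],
])

```text
clock: 18.6
eef_pos: [0.482, 0.1753, 0.0545]
tool_rot: [-0.304, 0.953, -0.0, 0.0]
ft_force: [-0.6, -0.8, -2.6]
grip_width: 0.0428
```

Emit:
play_rows([
  [-1, [0, 0, 0.1], [0, 0, 0]],
  [-1, [0, 0, 0.1], [0, 0, 0]],
  [-1, [0, 0, 0.1], [0, 0, 0]],
  [-1, [0, 0, 0], [0, 0, 0]],
  [-1, [0, 0, 0], [0, 0, 0]],
])

```text
clock: 19.02
eef_pos: [0.4818, 0.1752, 0.0512]
tool_rot: [-0.304, 0.953, 0.0, -0.0]
ft_force: [-0.1, -0.3, -2.9]
grip_width: 0.0428
```

Emit:
play_rows([
  [-1, [0, 0, 0.1], [0, 0, 0]],
  [-1, [0, 0, 0], [0, 0, 0]],
  [-1, [0, 0, 0], [0, 0, 0]],
])

```text
clock: 19.27
eef_pos: [0.482, 0.1753, 0.0504]
tool_rot: [-0.304, 0.953, 0.0, 0.0]
ft_force: [-0.0, 0.4, -1.7]
grip_width: 0.0429
```

Emit:
play_rows([
  [-1, [0, 0, 0.1], [0, 0, 0]],
  [-1, [0, 0, 0], [0, 0, 0]],
  [-1, [0, 0, 0], [0, 0, 0]],
])

```text
clock: 19.52
eef_pos: [0.4822, 0.1754, 0.0503]
tool_rot: [-0.304, 0.953, 0.0, 0.001]
ft_force: [-1.6, -0.0, 5.8]
grip_width: 0.043
```

Contact at 0.0503, as predicted. Releasing and backing straight up.

Emit:
play_rows([
  [0.1, [0, 0, 0], [0, 0, 0]],
  [0.2, [0, 0, 0], [0, 0, 0]],
  [0.4, [0, 0, 0], [0, 0, 0]],
  [0.7, [0, 0, 0], [0, 0, 0]],
  [1, [0, 0, 0], [0, 0, 0]],
  [1, [0, 0, 0], [0, 0, 0]],
  [1, [0, 0, 0], [0, 0, 0]],
  [1, [0, 0, 0], [0, 0, 0]],
  [1, [0, 0, -0.6], [0, 0, 0]],
  [1, [0, 0, -1.2], [0, 0, 0]],
  [1, [0, 0, -1.5], [0, 0, 0]],
  [1, [0, 0, -1.5], [0, 0, 0]],
])

```text
clock: 20.52
eef_pos: [0.4816, 0.1751, 0.0979]
tool_rot: [-0.304, 0.953, -0.0, -0.0]
ft_force: [1.0, -0.4, -0.2]
grip_width: 0.0856
```

Emit:
play_rows([
  [1, [0, 0, -2], [0, 0, 0]],
  [1, [0, 0, -2.5], [0, 0, 0]],
  [1, [0, 0, -2.5], [0, 0, 0]],
  [1, [0, 0, -2.5], [0, 0, 0]],
  [1, [0, 0, -1], [0, 0, 0]],
  [1, [0, 2, 0], [0, 0, 0]],
  [1, [0, 2.5, 0], [0, 0, 0]],
  [1, [0, 2.5, 0], [0, 0, 0]],
  [1, [0, 2.5, 0], [0, 0, 0]],
  [1, [0, 2, 0], [0, 0, 0]],
  [1, [0, 1, 0], [0, 0, 0]],
  [1, [0, 0, 0], [0, 0, 0]],
])

```text
clock: 21.52
eef_pos: [0.4083, 0.2783, 0.202]
tool_rot: [-0.306, 0.952, 0.0, -0.0]
ft_force: [0.8, -1.0, -1.1]
grip_width: 0.0853
```

```bash
python3 - <<'E'
from h import *
o=bot.get_obs();print(o["clock"],o["eef_pos"],o["ft_force"])
for n in("top","scene"):
    p,d=bot.camera(n);i=bot.camera_info(n);P=depth_pts(i,d);hsv=cv2.cvtColor(p,cv2.COLOR_RGB2HSV)
    m=((d>0)&(P[...,2]>.078)&(P[...,2]<.11)&(P[...,0]>.2)&(P[...,0]<.62)&(P[...,1]<.3)&(P[...,1]>-.3)&(hsv[...,1]<70)&(hsv[...,2]>50)).astype(np.uint8)
    c,l,s,ce=cv2.connectedComponentsWithStats(m)
    for k in range(1,c):
        if s[k,4]>80: z=np.median(P[l==k][:,2]);print(n,ce[k].round(),s[k,4],on_plane(i,ce[k],z)[0].round(4))
    if n=="scene": cv2.imwrite("pics/end.png",p[:,:,::-1])
E
```

```text
21.5167 [0.40829457 0.27827125 0.20196395] [ 0.84964382 -0.97705875 -1.11100848]
top [214. 186.] 494 [0.5612 0.1601 0.0979]
top [258. 195.] 499 [0.5466 0.0805 0.0976]
top [321. 216.] 321 [ 0.5135 -0.0337  0.0921]
top [202. 230.] 449 [0.4817 0.1778 0.0981]
top [250. 242.] 500 [0.4621 0.0919 0.0978]
top [398. 295.] 279 [ 0.3754 -0.1731  0.0921]
top [354. 307.] 338 [ 0.3527 -0.0953  0.0922]
scene [387. 183.] 138 [0.4838 0.1733 0.0975]
scene [352. 197.] 163 [0.4649 0.092  0.0972]
scene [416. 203.] 179 [0.5643 0.1592 0.0973]
scene [238. 218.] 161 [ 0.3559 -0.0964  0.0909]
scene [383. 218.] 188 [0.5512 0.0814 0.0974]
scene [210. 243.] 187 [ 0.3786 -0.1743  0.091 ]
scene [324. 242.] 194 [ 0.517  -0.035   0.0912]
```

View pics/end.png

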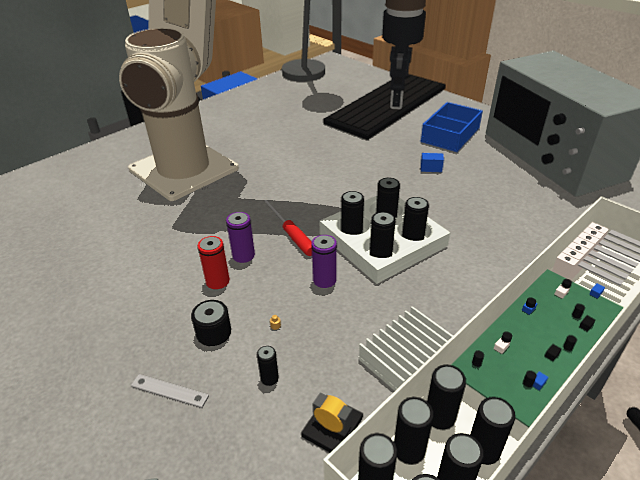

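The final scene view shows four cans upright in the carrier (388,183), (352,197), (416,203), (383,218). Their tops are at equal height, the other objects are in place and the robot is clear.

```bash
python3 -c "
from workcell import bot
print(bot.job_done())"
```

```text
the job is handed in; nothing more can be done
None
```

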